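Tip the casting mould over the lip

ROBOT

A 6-joint arm with a two-finger parallel gripper is mounted at the origin on the work surface. World frame = base frame: x ahead of the robot, y to its left, z up, the work surface at z = 0. Lengths are in mm, angles in rad, forces in N, time in s.
With the tool pointing down it reaches from about 275 to 750 mm from the base axis. Payload 10.2 kg.
Tool frame: the origin (TCP) lies on the centre line of the jaws, within the pads' length; the fingertips stand 17 mm ahead of it and the grasp point (between the pads) lies 2 mm behind it; z points along the fingers, y is the line along which they close (so a half turn about z gives the same grasp; the last joint's range is limited). The gripper opens to 85 mm and grips with 20 to 120 N. Pads are 22 mm wide; open, the fingers measure 114 mm over their backs; the gripper's body (76 mm by 85 mm) begins 54 mm behind the grasp point. The pads swing forward as they close: fully open they stand 13 mm farther back than shut.
Start: joints at [-1.559, 0.313, 1.498, -0, 1.331, -0.223], TCP at [122.127, -510.604, 248.294] pointing down, gripper open.
Joint ranges: [-2.94, 2.94], [-0.97, 2.17], [0.19, 2.56], [-1.23, 4.37], [0.02, 3.11], [-2.88, 2.88]. Speed limits (rad/s): [2.39, 2.39, 3.01, 3.14, 3.14, 3.14].

INTERFACE

Orientations are given as a unit quaternion [w, x, y, z].
In Python, from rig import ctrl gives the robot as it stands. The module is installed in compiled form; this text tells all that it offers.
- The arm moves only by the shell command python3 -m jog 'ROWS' [FORCE]. ROWS is JSON, a list of rows, each an object with "delta_pos": the shift along the world's x, y, z in mm, a list of three; "angular": the turn, a rotation vector about the world's x, y, z in rad, a list of three; "fingers": the opening, from 0 (shut) to 1 (fully open). In form: [{"delta_pos": [tx, ty, tz], "angular": [rx, ry, rz], "fingers": fingers}, ...]. A call has 1 to 10 rows; each row is the pose to reach, as a shift and turn from the pose commanded when the call began; what a row does not reach only later rows make up. A row lasts 1/8 s, in which the tool goes at most 62.5 mm and 10.7 degrees, less where a joint would pass 70% of its speed; a pose out of reach is approached as far as the arm can. A call with a gripper value outside its range is refused whole. The fingers move at their own pace and stop on an object; FORCE is the grip in N (left out, the last holds). Time passes only in rows, so rows that repeat a pose let the fingers close. It gives the time, the measured TCP pose, the force, the opening and the grip force at its end, in the units of the state.
- ctrl.sense(): the state, without advancing time (a new reading comes with each control period).
- ctrl.capture(name): name is "side" or "top" or "wrist"; returns a dict with "pixels" (420x560x3 uint8, blue, green, red), "fx", "fy", "cx", "cy" (pixels), "dist" ([k1, k2, p1, p2, k3] as OpenCV has them; the pictures are not rectified), "R" (3x3) and "t" (3): a world point X has camera coordinates R X + t. Camera axes: x right, y down, z forward; pixel columns grow to the right and rows downward; lengths in mm; the calibration is good to about 2 mm. A picture is of the moment at which its call begins. There is no depth.
- ctrl.finish_job(): hands the job in; it is judged then, once.
The state is a dict: "time_s": time; "joints": joint angles; "dq": joint speeds; "tau": joint torques, N m; "eef_pos": TCP position; "ee_rot": TCP orientation; "force": force on the tool from outside, world axes, zero at the start; "wrist_torque": the same for the moment, N m; "grip_width": opening from 0.0 (shut) to 1.0 (fully open); "grip_force": force on a finger pad.
Only numpy, scipy, OpenCV 4.12 (cv2) and the standard library are available. Lean on these libraries where they do the work, as an engineer would, in place of code of your own. Each camera call takes 0.05 s, during which the arm holds its last target. There are 200 camera calls.

TASK

The mould with the blue bands is ready to be opened: without picking it up, push it with the fingertips just below its top edge so that it tips forward over the steel lip in front of it and lies flat on its side on the cork, square to the lip, its foot end still at the lip and its pouring hole pointing away from the lip. Leave the red-banded and yellow-banded moulds standing where they are.

Things in the scene. Friction and masses are not known exactly. Their poses are not given: they have to be found in the camera images.
- mould_blue: White plaster mould, rigid block 62 mm (x) by 84 mm (y) by 130 mm tall (z), 0.5 to 0.85 kg, with two blue bands and a blue ring round the dark pouring hole on top. Stands with an 84 mm wide face 1 to 6 mm from the steel lip of the rest. Origin: centre of its underside; z points to the pouring hole, x to the lip. Push it in its top 25 mm: tipping lifts its near top edge to 145 mm, against a hand reaching lower.
- mould_red: White plaster mould, rigid block 62 mm (x) by 84 mm (y) by 130 mm tall (z), 0.5 to 0.85 kg, with two red bands and a red ring round the dark pouring hole on top. Stands with an 84 mm wide face 1 to 6 mm from the steel lip of the rest. Origin: centre of its underside; z points to the pouring hole, x to the lip.
- mould_yellow: White plaster mould, rigid block 62 mm (x) by 84 mm (y) by 130 mm tall (z), 0.5 to 0.85 kg, with two yellow bands and a yellow ring round the dark pouring hole on top. Stands with an 84 mm wide face 1 to 6 mm from the steel lip of the rest. Origin: centre of its underside; z points to the pouring hole, x to the lip.
- rest: Cork slab fixed to the table, 12 mm high, 170 mm (x) by 400 mm (y), with a flush bare steel lip 6 mm wide along its near long edge: the fence a mould pivots over. The moulds stand in a row along the lip on the robot's side, centres about 125 mm apart, in any order. Origin: middle of the lip's near edge, at table height; x across the cork away from the moulds, y along the lip, z up.
Mind the look-alikes: they are no part of the job. Leave any pink look-alike of the mould_blue alone.

How it is judged:
By the outcome, as a careful person would: the job done as asked, in the order asked, and still so for the second after the job is handed in, with the robot touching nothing.
It also fails if it takes over 29 s, if anything falls off the work surface, if the arm or the gripper's body presses on something with over 40 N, if the wrist force passes 120 N, or if a joint passes its speed limit or range.

## Working session

There is one attempt and no reset: what is moved stays moved. The work goes in short steps, Python scripts to look and compute and a shell command to move; the robot and the scene stay as the last step left them, time stands still between calls to the robot, and variables do not carry over. Pictures are saved under pics/ and viewed, at most 10 in all, crops included, and the job is handed in when it is done.

```bash
mkdir -p pics
cat > h.py <<'E'
import numpy as np,cv2
from rig import ctrl
def cap(n):
    c=ctrl.capture(n); c={k:(np.array(v) if isinstance(v,(list,tuple)) else v) for k,v in c.items()}; c['K']=np.array([[c['fx'],0,c['cx']],[0,c['fy'],c['cy']],[0,0,1.]]); return c
def ray(c,uv,z):
    p=cv2.undistortPoints(np.array(uv,float).reshape(-1,1,2),c['K'],np.array(c['dist'],float)).reshape(-1,2)
    R=np.array(c['R']);t=np.array(c['t']).ravel()
    o=-R.T@t; d=np.c_[p,np.ones(len(p))]@R
    return o+d*((z-o[2])/d[:,2])[:,None]
def proj(c,X):
    return cv2.projectPoints(np.array(X,float).reshape(-1,1,3),cv2.Rodrigues(np.array(c['R'],float))[0],np.array(c['t'],float),c['K'],np.array(c['dist'],float))[0].reshape(-1,2)
E
python3 - <<'E'
from h import *
s=ctrl.sense();print(s['time_s'],s['eef_pos'],s['ee_rot'],s['force'])
for n in('top','side'):
    c=cap(n);cv2.imwrite(f'pics/{n}0.png',c['pixels']);print(n,-np.array(c['R']).T@np.array(c['t']).ravel(), c['R'][2])
E
```

```text
0.0 [ 122.12953533 -510.34355632  247.74962611] [-6.40640289e-04  9.93116944e-01  1.17125233e-01  7.26715091e-05] [ 0.35437019  1.16786934 -0.40384474]
top [3.81612137e+02 5.50965300e-01 7.64403674e+02] [ 0.09021274  0.01255708 -0.99584335]
side [863.77235912 411.21171631 571.6918885 ] [-0.5323998  -0.51894275 -0.66876668]
```

View pics/top0.png

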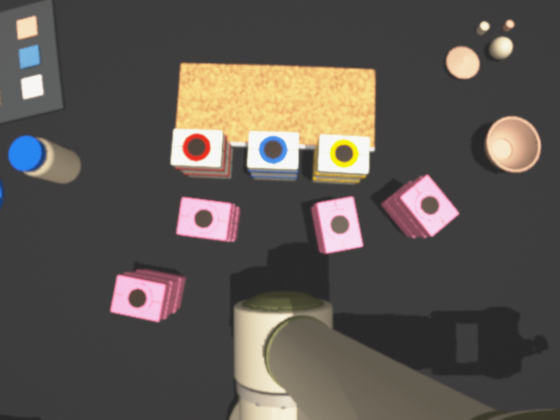

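View pics/side0.png

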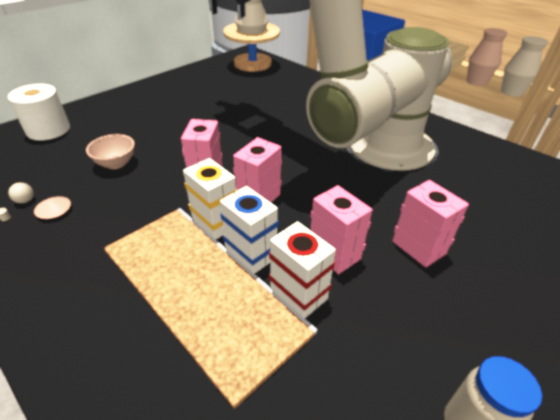

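The top view shows blue in the middle (ring at 273,149), red at left (197,147), yellow at right (344,153) and the cork's lip along row ~150. Pink look-alikes stand behind at (203,218) and (338,225), with a gap behind blue.

Run:
```python
from h import *
for n in('top','side'):
    c=cap(n);im=c['pixels'];hsv=cv2.cvtColor(im,cv2.COLOR_BGR2HSV)
    M={'blue':(hsv[...,0]>100)&(hsv[...,0]<130),'red':(hsv[...,0]<5)|(hsv[...,0]>175),'yel':(hsv[...,0]>22)&(hsv[...,0]<32)}
    for k,m in M.items():
        m=(m&(hsv[...,1]>140)&(hsv[...,2]>70)).astype('uint8')
        cs,_=cv2.findContours(m,cv2.RETR_EXTERNAL,cv2.CHAIN_APPROX_NONE)
        for q in cs:
            if 150<cv2.contourArea(q)<1500 and len(q)>5:
                e=cv2.fitEllipse(q);print(n,k,np.round(e[0],1),np.round(e[1],1),ray(c,e[0],130)[0].round(1))
    w=((hsv[...,1]<45)&(hsv[...,2]>150)).astype('uint8')
    cs,_=cv2.findContours(w,cv2.RETR_EXTERNAL,cv2.CHAIN_APPROX_NONE)
    for q in cs:
        if 800<cv2.contourArea(q)<5000:
            r=cv2.minAreaRect(q);b=cv2.boxPoints(r);print(n,'white',np.round(r[0]),ray(c,b,130)[:,:2].round(1).tolist(),np.linalg.norm(np.diff(ray(c,b,130),axis=0),axis=1).round(1))
    ck=cv2.morphologyEx(((hsv[...,0]>10)&(hsv[...,0]<25)&(hsv[...,1]>90)&(hsv[...,2]>110)).astype('uint8'),cv2.MORPH_CLOSE,np.ones((7,7)))
    q=max(cv2.findContours(ck,0,1)[0],key=cv2.contourArea)
    b=cv2.approxPolyDP(cv2.convexHull(q),8,True);print(n,'cork',b.reshape(-1,2).tolist(),ray(c,b,12)[:,:2].round(1).tolist())
    if n=='top':cv2.imwrite('pics/crop.png',cv2.resize(im[50:270,150:400],None,fx=2.7,fy=2.7,interpolation=cv2.INTER_CUBIC))
```

```text
top blue [272.6 149.2] [24.9 25.5] [532.8  21.7 130. ]
top blue [ 25.7 153.1] [34.9 36.2] [529.8 456.8 130. ]
top red [196.1 146.8] [25.5 26.3] [537.3 151.3 130. ]
top yel [343.7 153.1] [26.2 26.9] [526.2 -97.7 130. ]
top white [269. 406.] [[94.8, 73.3], [138.3, 68.2], [128.5, -20.3], [85.2, -15.2]] [43.8 89.  43.7]
top white [339. 225.] [[440.1, -53.5], [450.9, -110.6], [372.8, -124.2], [362.3, -67.6]] [58.1 79.3 57.5]
top white [429. 205.] [[451.8, -193.4], [486.6, -237.2], [424.9, -286.3], [390.8, -242.4]] [55.9 78.9 55.7]
top white [346. 154.] [[495.0, -52.7], [559.4, -56.8], [554.4, -150.8], [490.0, -145.7]] [64.5 94.2 64.6]
top white [272. 150.] [[501.4, 93.0], [566.7, 91.7], [561.1, -49.0], [496.1, -46.1]] [ 65.4 140.8  65.1]
top white [197. 148.] [[506.1, 195.6], [570.9, 194.8], [565.9, 105.4], [501.6, 107.2]] [64.8 89.6 64.3]
top cork [[180, 63], [374, 69], [365, 177], [313, 180], [175, 127]] [[744.8, 218.8], [729.9, -181.9], [505.0, -157.6], [498.8, -54.5], [607.7, 223.9]]
side blue [248.1 203.5] [15.1 24.6] [533.   22.3 130. ]
side blue [378.3  30.9] [37.9 47.9] [-400.9 -3
[... 283 characters left out ...]
. ]
side white [233. 205.] [[625.6, -43.5], [531.2, -125.1], [481.6, 58.2], [574.0, 112.5]] [124.7 189.9 107.2]
side white [209. 177.] [[570.1, -132.2], [483.8, -176.8], [499.5, -37.8], [576.8, -8.2]] [ 97.2 139.9  82.7]
side white [470. 117.] [[13.4, 77.5], [-85.6, 40.5], [-82.9, 234.8], [5.9, 255.6]] [105.7 194.3  91.2]
side white [380.  79.] [[20.2, -186.9], [-369.6, -210.9], [-164.3, -27.3], [142.6, -33.1]] [390.5 275.5 306.9]
side white [282.  36.] [[84.4, -434.6], [-295.4, -819.9], [-407.6, -656.7], [-4.0, -317.3]] [541.  198.  527.4]
side cork [[188, 203], [222, 221], [313, 333], [234, 407], [104, 249]] [[537.0, -176.0], [521.0, -78.9], [583.8, 224.4], [745.4, 219.9], [730.8, -178.2]]
```

View pics/crop.png

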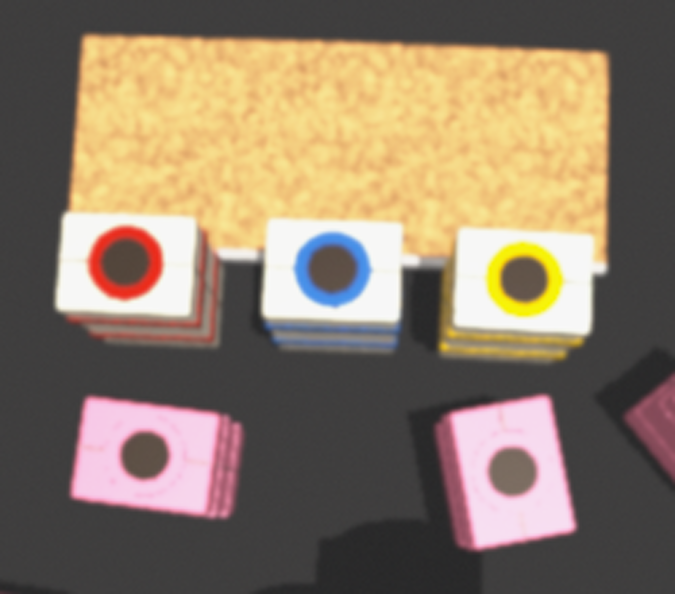

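```bash
python3 -m jog '[{"delta_pos":[346,534,0],"angular":[0,0,-0.275],"fingers":0.6},{"delta_pos":[346,534,0],"angular":[0,0,-0.275],"fingers":0.6},{"delta_pos":[346,534,0],"angular":[0,0,-0.275],"fingers":0.6},{"delta_pos":[346,534,0],"angular":[0,0,-0.275],"fingers":0.6},{"delta_pos":[346,534,0],"angular":[0,0,-0.275],"fingers":0.6},{"delta_pos":[346,534,0],"angular":[0,0,-0.275],"fingers":0.6},{"delta_pos":[346,534,0],"angular":[0,0,-0.275],"fingers":0.6},{"delta_pos":[346,534,0],"angular":[0,0,-0.275],"fingers":0.6},{"delta_pos":[346,534,0],"angular":[0,0,-0.275],"fingers":0.6},{"delta_pos":[346,534,0],"angular":[0,0,-0.275],"fingers":0.6}]'
```

```text
time_s: 1.45
eef_pos: [462.8, 16.0, 248.4]
ee_rot: [0.0, 1.0, -0.02, 0.0]
force: [0.7, -1.7, -0.3]
grip_width: 0.603
grip_force: 0.0
```

```bash
python3 -m jog '[{"delta_pos":[0,0,-60],"angular":[0,0,0],"fingers":0.6},{"delta_pos":[0,0,-90],"angular":[0,0,0],"fingers":0.6},{"delta_pos":[0,0,-115],"angular":[0,0,0],"fingers":0.6},{"delta_pos":[0,0,-115],"angular":[0,0,0],"fingers":0.6},{"delta_pos":[0,0,-115],"angular":[0,0,0],"fingers":0.6}]'
python3 - <<'E'
from h import *
s=ctrl.sense();print(s['eef_pos'],s['ee_rot'])
c=cap('side');T=np.array(s['eef_pos'])
print(proj(c,[T,T-[0,0,17],T+[11,0,-17]]))
cv2.imwrite('pics/s1.png',cv2.resize(c['pixels'][80:300,150:400],None,fx=2.7,fy=2.7,interpolation=cv2.INTER_CUBIC))
E
```

```text
time_s: 2.08
eef_pos: [462.5, 13.8, 134.3]
ee_rot: [0.0, 1.0, -0.02, 0.001]
force: [-0.1, -0.1, 0.7]
grip_width: 0.6
grip_force: 0.0
[462.47911996  13.81025886 134.25217211] [ 1.18639148e-04  9.99797481e-01 -2.01126143e-02  6.82110111e-04]
[[273.33334247 181.85883521]
 [273.30404819 189.07814185]
 [269.11446005 191.70937954]]
```

View pics/s1.png

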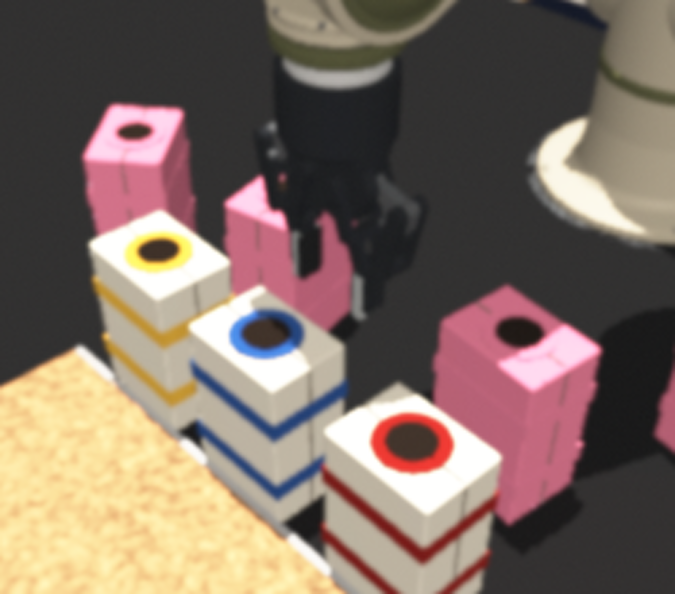

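Fingertips are at crop (303,275) and (363,315), about z=117, and clear of the pinks. Next I centre on the push line and make contact.

```bash
python3 -m jog '[{"delta_pos":[0,10.5,0],"angular":[0,0,0],"fingers":0.6},{"delta_pos":[8,10.5,0],"angular":[0,0,0],"fingers":0.6},{"delta_pos":[16,10,0],"angular":[0,0,0],"fingers":0.6},{"delta_pos":[22,10,0],"angular":[0,0,0],"fingers":0.6},{"delta_pos":[26,10,0],"angular":[0,0,0],"fingers":0.6},{"delta_pos":[29,9.5,0],"angular":[0,0,0],"fingers":0.6},{"delta_pos":[31,9.5,0],"angular":[0,0,0],"fingers":0.6},{"delta_pos":[33,9.5,0],"angular":[0,0,0],"fingers":0.6},{"delta_pos":[35,9.5,0],"angular":[0,0,0],"fingers":0.6},{"delta_pos":[35,9.5,0],"angular":[0,0,0],"fingers":0.6}]'
python3 - <<'E'
from h import *
print(ctrl.sense()['eef_pos'])
c=cap('side')
cv2.imwrite('pics/s2.png',cv2.resize(c['pixels'][80:300,150:400],None,fx=2.7,fy=2.7,interpolation=cv2.INTER_CUBIC))
E
```

```text
time_s: 3.38
eef_pos: [497.0, 23.4, 133.3]
ee_rot: [-0.0, 1.0, -0.02, -0.0]
force: [-1.5, 0.9, 0.8]
grip_width: 0.603
grip_force: 1.0
[497.02866267  23.42715788 133.2691369 ]
```

View pics/s2.png

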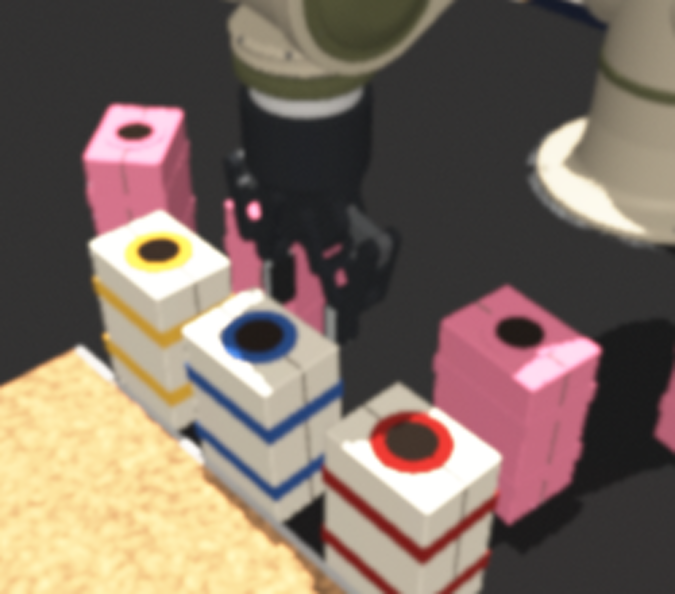

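Fingers touch blue's back face (force −1.5 N) and it has just begun to lean against the lip. Red and yellow are unmoved. Next I follow the tipping arc.

```bash
python3 -m jog '[{"delta_pos":[5,-0.2,3],"angular":[0,0,0],"fingers":0.6},{"delta_pos":[10,-0.4,5],"angular":[0,0,0],"fingers":0.6},{"delta_pos":[15,-0.6,7],"angular":[0,0,0],"fingers":0.6},{"delta_pos":[20,-0.8,9],"angular":[0,0,0],"fingers":0.6},{"delta_pos":[25,-1,11],"angular":[0,0,0],"fingers":0.6},{"delta_pos":[30,-1.2,12.5],"angular":[0,0,0],"fingers":0.6},{"delta_pos":[34,-1.3,13.5],"angular":[0,0,0],"fingers":0.6},{"delta_pos":[38,-1.5,14.5],"angular":[0,0,0],"fingers":0.6},{"delta_pos":[42,-1.6,15],"angular":[0,0,0],"fingers":0.6},{"delta_pos":[45,-1.7,15.5],"angular":[0,0,0],"fingers":0.6}]'
python3 - <<'E'
from h import *
c=cap('side')
cv2.imwrite('pics/s3.png',cv2.resize(c['pixels'][80:300,150:400],None,fx=2.7,fy=2.7,interpolation=cv2.INTER_CUBIC))
E
```

```text
time_s: 4.68
eef_pos: [542.2, 21.7, 148.8]
ee_rot: [0.0, 1.0, -0.02, 0.0]
force: [-0.2, 0.5, -0.5]
grip_width: 0.603
grip_force: 0.2
```

View pics/s3.png

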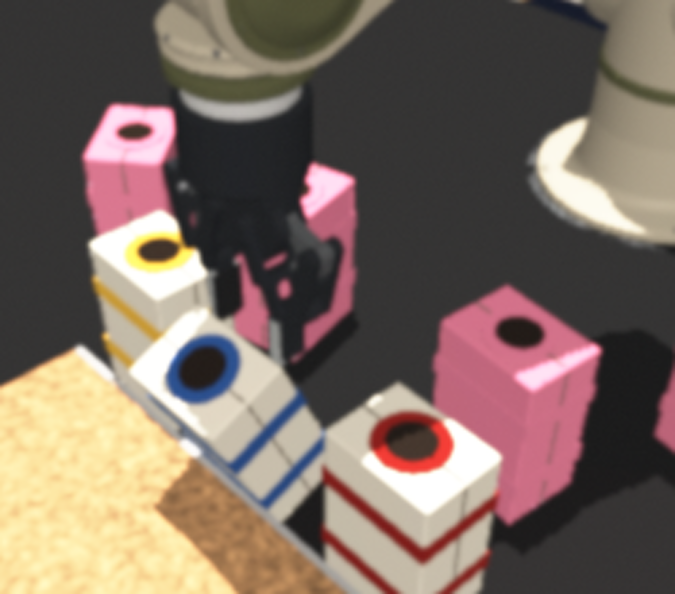

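Blue leans about 25°, square to the lip, and its neighbours are untouched. I'll keep going gently past the balance point.

```bash
python3 -m jog '[{"delta_pos":[3,-0.1,0.3],"angular":[0,0,0],"fingers":0.6},{"delta_pos":[6,-0.2,0.5],"angular":[0,0,0],"fingers":0.6},{"delta_pos":[9,-0.3,0.5],"angular":[0,0,0],"fingers":0.6},{"delta_pos":[12,-0.5,0.5],"angular":[0,0,0],"fingers":0.6},{"delta_pos":[15,-0.6,0.5],"angular":[0,0,0],"fingers":0.6},{"delta_pos":[18,-0.7,0.5],"angular":[0,0,0],"fingers":0.6},{"delta_pos":[18,-0.7,0.5],"angular":[0,0,0],"fingers":0.6},{"delta_pos":[18,-0.7,0.5],"angular":[0,0,0],"fingers":0.6},{"delta_pos":[18,-0.7,0.5],"angular":[0,0,0],"fingers":0.6}]'
python3 - <<'E'
from h import *
c=cap('side')
cv2.imwrite('pics/s4.png',c['pixels'])
E
```

```text
time_s: 5.85
eef_pos: [559.9, 21.0, 149.3]
ee_rot: [-0.0, 1.0, -0.02, 0.0]
force: [1.1, 0.2, -0.3]
grip_width: 0.602
grip_force: 0.0
```

View pics/s4.png

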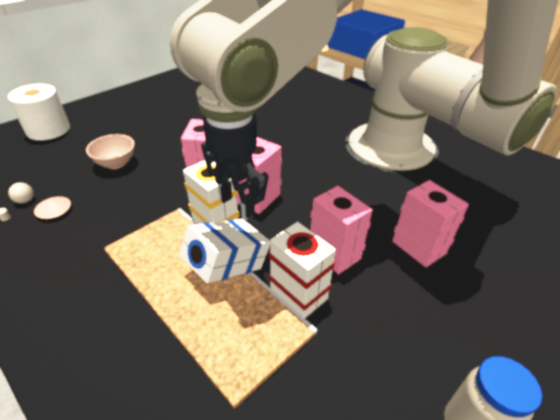

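Blue lies on the cork with its hole (195,252) pointing away from the lip, and red and yellow are standing. I'll retreat and measure.

```bash
python3 -m jog '[{"delta_pos":[0,0,60],"angular":[0,0,0],"fingers":0.6},{"delta_pos":[-20,0,110],"angular":[0,0,0],"fingers":0.6},{"delta_pos":[-70,0,130],"angular":[0,0,0],"fingers":0.6},{"delta_pos":[-130,0,130],"angular":[0,0,0],"fingers":0.6},{"delta_pos":[-190,0,130],"angular":[0,0,0],"fingers":0.6},{"delta_pos":[-210,0,130],"angular":[0,0,0],"fingers":0.6},{"delta_pos":[-210,0,130],"angular":[0,0,0],"fingers":0.6}]'
python3 - <<'E'
from h import *
c=cap('top');im=c['pixels']
cv2.imwrite('pics/t5.png',cv2.resize(im[50:270,150:400],None,fx=2.7,fy=2.7,interpolation=cv2.INTER_CUBIC))
hsv=cv2.cvtColor(im,cv2.COLOR_BGR2HSV)
m=((hsv[...,0]>100)&(hsv[...,0]<130)&(hsv[...,1]>100)).astype('uint8');m[:,:200]=0
for q in cv2.findContours(m,0,1)[0]:
    if cv2.contourArea(q)>40: b=cv2.boxPoints(cv2.minAreaRect(q)); print(b.round(0).tolist(),ray(c,b,74)[:,:2].round(1).tolist())
w=((hsv[...,1]<45)&(hsv[...,2]>150)).astype('uint8')
for q in cv2.findContours(w,0,1)[0]:
    if cv2.contourArea(q)>300: b=cv2.boxPoints(cv2.minAreaRect(q)); print('w',b.round(0).tolist(),ray(c,b,74)[:,:2].round(1).tolist())
for k,mm in {'red':(hsv[...,0]<5)|(hsv[...,0]>175),'yel':(hsv[...,0]>22)&(hsv[...,0]<32)}.items():
    for q in cv2.findContours((mm&(hsv[...,1]>140)&(hsv[...,2]>70)).astype('uint8'),0,1)[0]:
        if 300<cv2.contourArea(q)<1500: print(k,ray(c,cv2.fitEllipse(q)[0],130)[0].round(1))
E
```

```text
time_s: 6.78
eef_pos: [349.5, 21.1, 279.8]
ee_rot: [0.0, 1.0, -0.02, 0.001]
force: [-0.1, 0.4, 0.2]
grip_width: 0.599
grip_force: 0.0
[[252.0, 139.0], [252.0, 133.0], [297.0, 135.0], [297.0, 140.0]] [[565.9, 61.8], [575.8, 61.6], [572.9, -21.4], [563.0, -21.1]]
[[253.0, 109.0], [253.0, 103.0], [298.0, 105.0], [298.0, 110.0]] [[623.3, 60.5], [633.1, 60.3], [629.9, -23.3], [620.1, -23.0]]
w [[304.0, 419.0], [333.0, 301.0], [362.0, 309.0], [332.0, 426.0]] [[66.1, -32.4], [272.2, -84.3], [259.4, -135.2], [53.3, -82.9]]
w [[168.0, 310.0], [182.0, 259.0], [324.0, 300.0], [309.0, 351.0]] [[255.2, 210.4], [346.4, 184.9], [274.5, -69.2], [185.1, -42.7]]
w [[88.0, 419.0], [146.0, 247.0], [173.0, 256.0], [115.0, 428.0]] [[55.1, 356.7], [367.1, 251.9], [351.1, 202.2], [41.3, 306.2]]
w [[321.0, 214.0], [354.0, 209.0], [360.0, 244.0], [327.0, 250.0]] [[426.9, -64.4], [436.8, -123.6], [373.1, -133.3], [363.4, -74.6]]
w [[317.0, 171.0], [319.0, 134.0], [375.0, 137.0], [373.0, 174.0]] [[504.9, -57.5], [574.7, -61.7], [569.5, -164.1], [499.8, -158.7]]
w [[170.0, 165.0], [172.0, 128.0], [223.0, 130.0], [222.0, 167.0]] [[517.0, 211.6], [587.3, 210.9], [582.1, 114.8], [512.3, 116.6]]
w [[231.0, 88.0], [313.0, 88.0], [313.0, 157.0], [231.0, 157.0]] [[663.6, 102.1], [663.0, -51.3], [531.6, -50.2], [531.8, 99.7]]
w [[19.0, 77.0], [41.0, 74.0], [44.0, 95.0], [22.0, 99.0]] [[696.6, 526.4], [702.1, 479.9], [657.1, 468.0], [651.3, 513.8]]
red [537.3 151.4 130. ]
yel [526.2 -97.7 130. ]
```

View pics/t5.png

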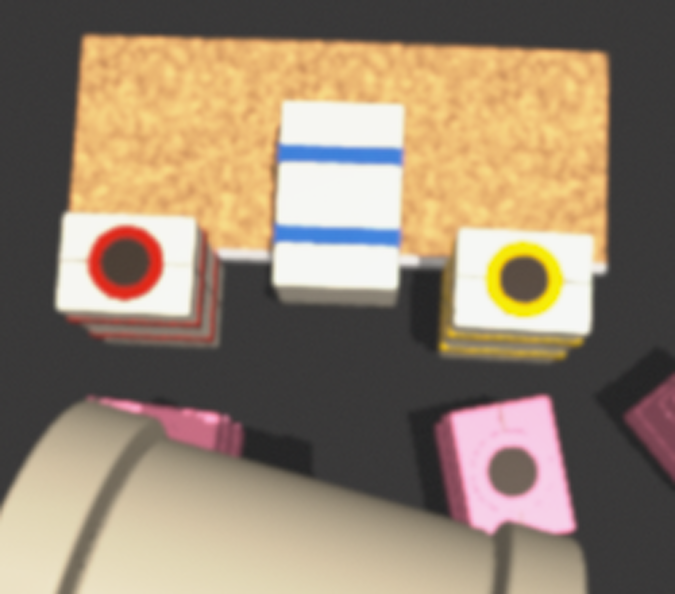

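Blue is flat and square to the lip (bands within about 0.1°). But its foot end slid back to x≈532, about 35 mm behind the lip's edge at 567, so I'll push the foot gently forward to the lip.

```bash
python3 -m jog '[{"delta_pos":[60,2,0],"angular":[0,0,0],"fingers":0.6},{"delta_pos":[115,2,0],"angular":[0,0,0],"fingers":0.6},{"delta_pos":[148,2,-20],"angular":[0,0,0],"fingers":0.6},{"delta_pos":[148,2,-75],"angular":[0,0,0],"fingers":0.6},{"delta_pos":[148,2,-130],"angular":[0,0,0],"fingers":0.6},{"delta_pos":[148,2,-175],"angular":[0,0,0],"fingers":0.6},{"delta_pos":[148,2,-205],"angular":[0,0,0],"fingers":0.6},{"delta_pos":[148,2,-215],"angular":[0,0,0],"fingers":0.6},{"delta_pos":[148,2,-215],"angular":[0,0,0],"fingers":0.6}]'
```

```text
time_s: 7.95
eef_pos: [498.5, 23.0, 64.2]
ee_rot: [-0.0, 1.0, -0.02, -0.0]
force: [0.8, -0.1, -0.2]
grip_width: 0.601
grip_force: 0.0
```

```bash
python3 -m jog '[{"delta_pos":[8,-0.3,0],"angular":[0,0,0],"fingers":0.6},{"delta_pos":[16,-0.6,0],"angular":[0,0,0],"fingers":0.6},{"delta_pos":[20,-0.8,0],"angular":[0,0,0],"fingers":0.6},{"delta_pos":[23,-0.9,0],"angular":[0,0,0],"fingers":0.6},{"delta_pos":[26,-1,0],"angular":[0,0,0],"fingers":0.6},{"delta_pos":[29,-1.1,0],"angular":[0,0,0],"fingers":0.6},{"delta_pos":[32,-1.2,0],"angular":[0,0,0],"fingers":0.6},{"delta_pos":[35,-1.3,0],"angular":[0,0,0],"fingers":0.6},{"delta_pos":[37,-1.4,0],"angular":[0,0,0],"fingers":0.6}]'; python3 -m jog '[{"delta_pos":[3,-0.1,0],"angular":[0,0,0],"fingers":0.6},{"delta_pos":[6,-0.2,0],"angular":[0,0,0],"fingers":0.6},{"delta_pos":[9,-0.3,0],"angular":[0,0,0],"fingers":0.6},{"delta_pos":[12,-0.4,0],"angular":[0,0,0],"fingers":0.6},{"delta_pos":[14,-0.5,0],"angular":[0,0,0],"fingers":0.6},{"delta_pos":[15,-0.6,0],"angular":[0,0,0],"fingers":0.6},{"delta_pos":[15,-0.6,0],"angular":[0,0,0],"fingers":0.6}]'
```

```text
time_s: 9.07
eef_pos: [534.0, 21.8, 64.2]
ee_rot: [-0.0, 1.0, -0.02, -0.002]
force: [-7.0, 0.3, 4.8]
grip_width: 0.6
grip_force: 3.4
time_s: 9.95
eef_pos: [549.1, 21.2, 64.2]
ee_rot: [-0.0, 1.0, -0.02, -0.001]
force: [-5.4, 1.1, 3.6]
grip_width: 0.6
grip_force: 2.7
```

Now I'll back off, rise, and measure again.

```bash
python3 -m jog '[{"delta_pos":[-20,1,0],"angular":[0,0,0],"fingers":0.6},{"delta_pos":[-45,2,0],"angular":[0,0,0],"fingers":0.6},{"delta_pos":[-50,2,60],"angular":[0,0,0],"fingers":0.6},{"delta_pos":[-50,2,120],"angular":[0,0,0],"fingers":0.6},{"delta_pos":[-50,2,180],"angular":[0,0,0],"fingers":0.6},{"delta_pos":[-90,2,215],"angular":[0,0,0],"fingers":0.6},{"delta_pos":[-150,2,215],"angular":[0,0,0],"fingers":0.6},{"delta_pos":[-200,2,215],"angular":[0,0,0],"fingers":0.6},{"delta_pos":[-200,2,215],"angular":[0,0,0],"fingers":0.6},{"delta_pos":[-200,2,215],"angular":[0,0,0],"fingers":0.6}]'
python3 - <<'E'
from h import *
c=cap('top');im=c['pixels']
cv2.imwrite('pics/t6.png',cv2.resize(im[50:270,150:400],None,fx=2.7,fy=2.7,interpolation=cv2.INTER_CUBIC))
hsv=cv2.cvtColor(im,cv2.COLOR_BGR2HSV)
m=((hsv[...,0]>100)&(hsv[...,0]<130)&(hsv[...,1]>100)).astype('uint8');m[:,:200]=0
for q in cv2.findContours(m,0,1)[0]:
    if cv2.contourArea(q)>40: b=cv2.boxPoints(cv2.minAreaRect(q)); print(ray(c,b,74)[:,:2].round(1).tolist())
for k,mm in {'red':(hsv[...,0]<5)|(hsv[...,0]>175),'yel':(hsv[...,0]>22)&(hsv[...,0]<32)}.items():
    for q in cv2.findContours((mm&(hsv[...,1]>140)&(hsv[...,2]>70)).astype('uint8'),0,1)[0]:
        if 300<cv2.contourArea(q)<1500: print(k,ray(c,cv2.fitEllipse(q)[0],130)[0].round(1))
E
```

```text
time_s: 11.2
eef_pos: [350.6, 22.9, 279.6]
ee_rot: [0.0, 1.0, -0.02, 0.001]
force: [0.9, -0.3, -0.8]
grip_width: 0.599
grip_force: 0.0
[[591.3, 62.0], [601.3, 61.7], [597.7, -21.5], [587.7, -21.1]]
[[647.7, 59.1], [658.6, 58.8], [655.1, -23.6], [644.3, -23.2]]
red [537.3 151.3 130. ]
yel [526.2 -97.7 130. ]
```

View pics/t6.png

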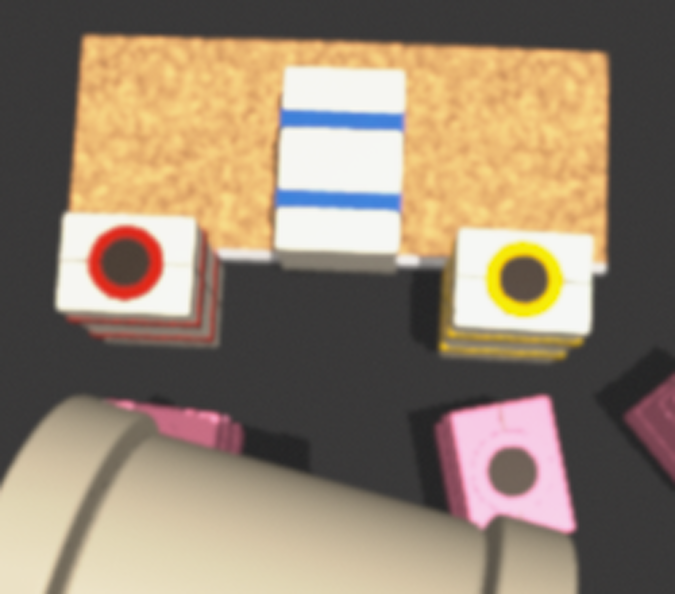

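Blue's foot edge is now on the lip line (crop row ~265), about 8 mm past the edge, which is where a plain pivot would leave it. It is square, and red and yellow have not moved. I'm handing the job in.

```bash
python3 -c "
from rig import ctrl
print(ctrl.finish_job())"
```

```text
the job is handed in; nothing more can be done
None
```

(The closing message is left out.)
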